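Shut the lamp house and hold the stoppered cell in the photometer's light path

TASK

Push the lamp house door of the photometer fully shut, until its roller catch snaps home and makes the lamp's interlock. Then take the stoppered glass cell out of the rack by its two frosted faces only, never touching its clear windows, and hold it upright and still in the light path: half-way between lamp nozzle and detector, centred on their common axis, windows squarely facing them, touching neither. Finish while still holding it there, with the flat-lidded cell left in its pocket and the other things undisturbed.

Things in the scene. Friction and masses are not known exactly. Their poses are not given: they have to be found in the camera images.
- light_path (a point): Point on the light path half-way between lamp nozzle and detector, 100 mm above the table. Axes: y along the light path from nozzle to detector, x level across it (away from the robot), z up. Open gap of 100 mm: the black nozzle (33 mm diameter) ends at y -50, the grey detector's snout (27 mm) begins at y +50 mm.
- photometer: Photometer with its door, fixed; origin on the table straight below point light_path, same axes. Aluminium rail 36 mm wide; at -y the white lamp house (y -80 to -202, x -42 to +32 mm, 140 mm high), its nozzle up to 40 mm thick; at +y the grey round detector head on a post, 45 mm diameter, reaching to y +114 mm.
- lamp_door (a joint): Angle of the lamp house door, rad: 0 shut on its stop, grows as it opens towards the robot (up to 1.2); it stays where left (light friction). From about 0.135 the strike meets a sprung roller; pushing past it takes about 6 N at the push point; below about 0.05 the catch draws the door to 0 and keeps it there (about 5 N to open).
- lamp_door_hinge (a point): Point on the door's upright hinge axis (mid-thickness of the door), 115 mm above the table, at the door's left edge seen from the robot, next to the nozzle. Its frame turns with the door: y points from the free edge to the hinge, x is the door's inward normal. At angle 0 its axes are those of light_path; opening turns it clockwise seen from above.
- lamp_door_push (a point): Point on the door's outer face, 90 mm from the hinge axis, 115 mm above the table, to push on; axes as point lamp_door_hinge (+x is the pushing direction). White door, 119 mm wide, 4 mm thick, 19 to 135 mm above the table; a small black knob (16 mm wide, 14 mm out) sits 104 mm from the hinge, 69 mm up.
- stoppered_cell_centre (a point): Centre of the loose stoppered glass cell, 25 mm above its foot. 18 mm along x over its two frosted faces, 30 mm along y between its two clear windows (light goes through along y), z up; glass 53 mm high, round white stopper (16 mm) up to 68 mm; 50 to 85 g. It stands in a rack pocket, the upper 34 mm of the frosted faces free.
- stoppered_cell: The same stoppered cell; origin at the centre of its foot, same axes.
- stoppered_cell_windows: The two clear windows of the stoppered cell (at y +-15 mm, 14 mm wide), not to be touched; origin and axes as body stoppered_cell.
- lidded_cell_centre (a point): Centre of the other cell, of the same size and make but closed by a flat white lid (55 mm high, no stopper). It stays in its pocket. The two cells swap pockets from start to start.
- cell_rack: White rack fixed to the table, 44 mm (x) by 140 mm (y), 60 mm high, on two legs; origin at the centre of its underside. Three pockets in a row along y at -46, 0 and +46 mm, the middle one empty, each 21 by 33 mm and 16 mm deep (floor 44 mm above the table). The cells stand in the outer two, frosted faces towards +-x of the rack.
- air_blower: Black rubber air blower, 51 mm wide, 109 mm high, standing left of the rack; to be left alone.
- swabs: Clear tub of cotton swabs, 60 mm wide, 86 mm high, standing left behind the rack; to be left alone.

How it is judged:
By the outcome, as a careful person would: the job done as asked, in the order asked, and still so for the second after the job is handed in, while the arm keeps its last pose, push and grip.
It also fails if it takes over 51 s, if anything falls off the work surface, if the arm or the gripper's body presses on something with over 40 N, if the wrist force passes 120 N, or if a joint passes its speed limit or range.

ROBOT

A 7-joint arm with a two-finger parallel gripper is mounted at the origin on the work surface; the furniture and walls round the work are solid. World frame = base frame: x ahead of the robot, y to its left, z up, the work surface at z = 0. Lengths are in mm, angles in rad, forces in N, time in s.
With the tool pointing down it reaches from about 425 to 950 mm from the base axis. Payload 16.7 kg.
Tool frame: the origin (TCP) lies on the centre line of the jaws, within the pads' length; the fingertips stand 25 mm ahead of it and the grasp point (between the pads) lies 6 mm ahead of it; z points along the fingers, y is the direction in which the jaws open and shut (so a half turn about z gives the same grasp; the last joint's range is limited). The gripper opens to 94 mm and grips with 3 to 60 N. Pads are 16 mm wide; open, the fingers measure 119 mm over their backs; the gripper's body (75 mm by 177 mm) begins 78 mm behind the grasp point.
Start: joints at [-1.49, 0.426, 0.074, 1.606, -0.034, 1.111, -0.067], TCP at [153.761, 657.216, 230.467] pointing down, gripper open.
Joint ranges: [-2.85, 2.85], [-0.5, 2.14], [-1.23, 1.37], [0.21, 2.46], [-1.02, 4.16], [0.16, 2.05], [-2.73, 2.73]. Speed limits (rad/s): [1.89, 1.89, 2.39, 2.39, 3.01, 3.01, 3.01].

INTERFACE

Orientations are given as a unit quaternion [x, y, z, w].
In Python, from workcell import status, vision, order gives the robot as it stands.
- The arm moves only by the shell command python3 -m crank 'ROWS'. ROWS is a JSON object of lists of equal length, an entry for each row: "travel": the shift along the tool's x, y, z in mm, a list of three; "turn": the turn, a rotation vector about the tool's x, y, z in degrees, a list of three; "jaw": the finger opening in mm, from 0 to 94. A call has 1 to 12 rows; each row shifts and turns the commanded pose from where the row before left it, along the tool's axes as they then stand; what a row does not reach is not made up. A row lasts 1/12 s, in which the tool goes at most 41.7 mm and 7.16 degrees, less where a joint would pass 70% of its speed; a pose out of reach is approached as far as the arm can. A call is refused whole if a number of a shift passes 41.7 or a number of a turn 7.16, either way. A call with a gripper value outside its range is refused whole. The fingers move at their own pace and stop on an object; the grip force is fixed at half the most. Time passes only in rows, so rows that do not move let the fingers close. It gives the time, the measured TCP pose, the force and the opening at its end, in the units of the state.
- status.sense(): the state, without advancing time (a new reading comes with each control period).
- vision.read_camera(name): name is "scene" or "side" or "wrist"; returns a dict with "frame" (420x560x3 uint8, blue, green, red), "depth" (420x560 float32, mm along the optical axis (not along the pixel's ray), 0 where there is no reading), "fx", "fy", "cx", "cy" (pixels), "xyz" and "attitude" of the camera in the world. Camera axes: x right, y down, z forward; pixel columns grow to the right and rows downward; lengths in mm; the calibration is good to about 2 mm. A picture is of the moment at which its call begins.
- order.finish_job(): hands the job in, once; it reports no verdict.
The state is a dict: "time_s": time; "qpos": joint angles; "qd": joint speeds; "tau": joint torques, N m; "position": TCP position; "tool_rot": TCP orientation; "wrist_force": force on the tool from outside, world axes, zero at the start; "ft_torque": the same for the moment, N m; "grip_width": finger opening in mm.
Only numpy, scipy, OpenCV 4.12 (cv2) and the standard library are available. Lean on these libraries where they do the work, as an engineer would, in place of code of your own. Each camera call takes 0.05 s, during which the arm holds its last target.

## Working session

There is one attempt and no reset: what is moved stays moved. The work goes in short steps, Python scripts to look and compute and a shell command to move; the robot and the scene stay as the last step left them, time stands still between calls to the robot, and variables do not carry over. Pictures are saved under pics/ and viewed, and the job is handed in when it is done.

```bash
ls; mkdir -p pics; python3 - <<'E'
from workcell import status, vision
import cv2,numpy as np
s=status.sense();print({k:np.round(v,3).tolist() for k,v in s.items()})
for n in ["scene","side","wrist"]:
    c=vision.read_camera(n);cv2.imwrite(f"pics/{n}0.png",c["frame"]);np.savez(f"{n}0.npz",**c)
    print(n,c["fx"],c["fy"],c["cx"],c["cy"],c["xyz"],c["attitude"])
E
```

```text
pics
{'time_s': 0.0, 'qpos': [-1.491, 0.427, 0.074, 1.607, -0.034, 1.111, -0.067], 'qd': [0.0, 0.002, -0.001, 0.001, -0.0, 0.0, -0.001], 'tau': [-0.001, -93.577, 3.666, -45.42, -0.049, 0.02, 0.0], 'position': [153.668, 656.859, 229.758], 'tool_rot': [0.115, 0.993, -0.001, -0.0], 'wrist_force': [0.138, 0.433, -0.152], 'ft_torque': [-0.005, 0.031, 0.025], 'grip_width': 94.095}
scene 456.54098334823124 456.54098334823124 277.25965165103656 215.51763823096866 [ 402.93349714 -791.52806052  636.7532856 ] [ 0.90019926 -0.03236355  0.02025306 -0.43380146]
side 545.9323219720097 545.9323219720097 278.7718912820138 207.20891413469565 [ 246.71222993  475.97959268 1018.51535961] [-0.17875566  0.93509158 -0.30173177  0.05106952]
wrist 312.5064389710604 312.5064389710604 278.03356961461543 208.66456988959175 [ 74.60415131 675.66403941 383.15497029] [0.77573144 0.61552956 0.08608725 0.10933012]
```

View pics/scene0.png

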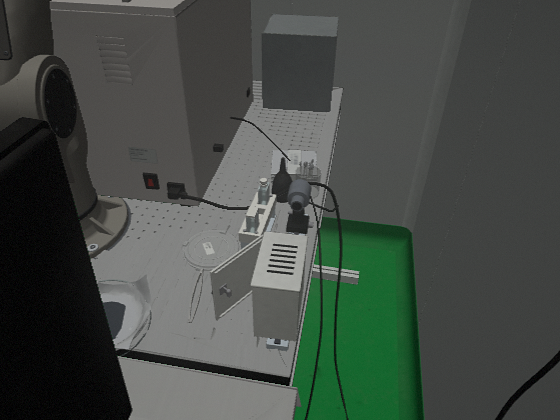

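View pics/side0.png

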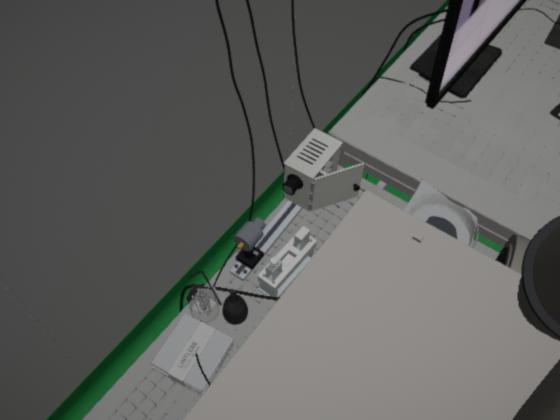

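View pics/wrist0.png

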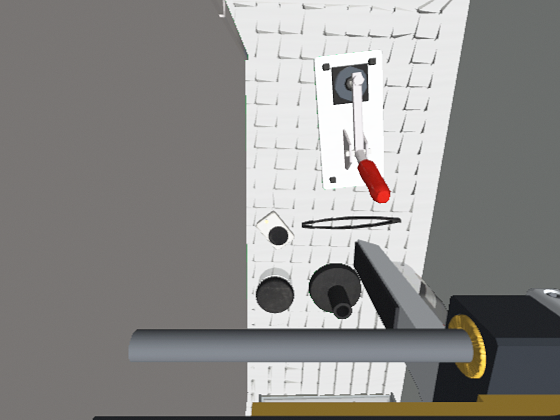

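The scene view shows the photometer: lamp house near (280,285), open door near (237,275), rack near (258,215), detector near (298,195). The wrist view looks the other way, so I'll crop and deproject.

```bash
cat > h.py <<'E'
import numpy as np,cv2
from scipy.spatial.transform import Rotation as R
def load(n): return dict(np.load(n+".npz"))
def world(c,u,v,d=None):
    d=c["depth"][int(v),int(u)] if d is None else d
    p=np.array([(u-c["cx"])/c["fx"]*d,(v-c["cy"])/c["fy"]*d,d])
    return R.from_quat(c["attitude"]).apply(p)+c["xyz"]
def ray(c,u,v,z):
    r=R.from_quat(c["attitude"]).apply([(u-c["cx"])/c["fx"],(v-c["cy"])/c["fy"],1]);o=c["xyz"]
    return o+r*(z-o[2])/r[2]
def wmap(c):
    h,w=c["depth"].shape;u,v=np.meshgrid(np.arange(w),np.arange(h));d=c["depth"].astype(float)
    p=np.stack([(u-c["cx"])/c["fx"]*d,(v-c["cy"])/c["fy"]*d,d],-1).reshape(-1,3)
    return (R.from_quat(c["attitude"]).apply(p)+c["xyz"]).reshape(h,w,3)
def proj(c,p):
    q=R.from_quat(c["attitude"]).inv().apply(np.array(p)-c["xyz"])
    return c["cx"]+c["fx"]*q[0]/q[2],c["cy"]+c["fy"]*q[1]/q[2]
E
python3 - <<'E'
from h import *
for n,(x0,y0,x1,y1) in dict(scene0=(180,140,350,360),side0=(220,120,370,300)).items():
    c=load(n);f=c["frame"][y0:y1,x0:x1];k=min(800/f.shape[1],600/f.shape[0]);k=int(k)
    cv2.imwrite(f"pics/{n}_crop.png",cv2.resize(cv2.convertScaleAbs(f,alpha=1.3),None,fx=k,fy=k,interpolation=cv2.INTER_CUBIC));print(k)
    W=wmap(c)
    pts=dict(scene0=[(262,238),(300,240),(300,330),(258,325),(237,275),(296,190),(264,185),(252,220),(283,175),(308,170)],side0=[(320,135),(300,190),(340,185),(292,185),(250,235),(275,268),(302,238),(234,308),(203,303)])[n]
    for p in pts: print(p,np.round(W[p[1],p[0]]))
E
```

```text
2
(262, 238) [ 425. -216.  130.]
(300, 240) [ 486. -238.  141.]
(300, 330) [ 496. -238.  -93.]
(258, 325) [ 412. -330.   46.]
(237, 275) [ 381. -258.   88.]
(296, 190) [499. -69. 121.]
(264, 185) [439. -21. 103.]
(252, 220) [ 411. -118.   90.]
(283, 175) [486.  64.  69.]
(308, 170) [550. 116.  46.]
3
(320, 135) [ 455. -332.  137.]
(300, 190) [ 457. -220.   73.]
(340, 185) [ 378. -253.   89.]
(292, 185) [ 468. -196.  113.]
(250, 235) [499. -44. 120.]
(275, 268) [431.  -6.  99.]
(302, 238) [407. -92.  93.]
(234, 308) [478.  86.  64.]
(203, 303) [ 247.  476. 1019.]
```

View pics/scene0_crop.png

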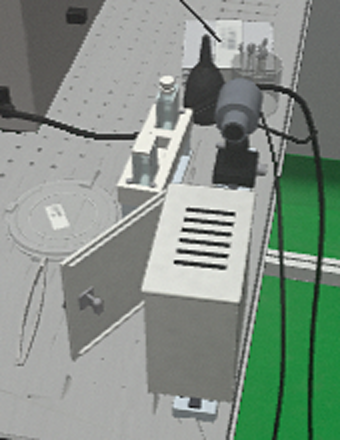

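View pics/side0_crop.png

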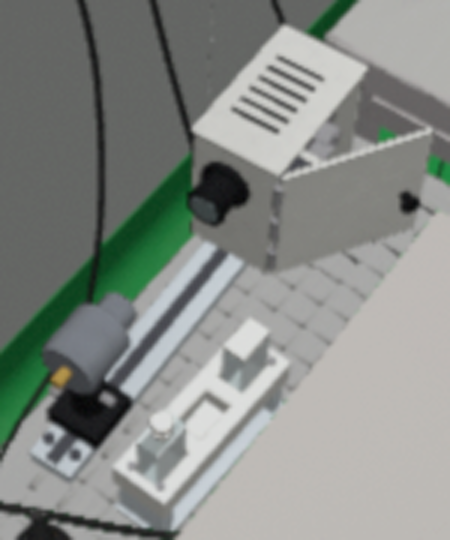

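```bash
cat > m.py <<'E'
from h import *
import sys
def rect(P,name):
    r=cv2.minAreaRect(P[:,:2].astype(np.float32));print(name,len(P),"c",np.round(r[0],1),"sz",np.round(r[1],1),"ang",round(r[2],2),"zmed",round(np.median(P[:,2]),1))
def near(W,lo,hi): 
    return ((W>np.array(lo))&(W<np.array(hi))).all(-1)
E
python3 - <<'E'
from m import *
for n in ["side0","scene0"]:
    c=load(n);W=wmap(c)
    print(n)
    rect(W[near(W,(400,-380,136),(560,-200,146))],"lamp top")
    rect(W[near(W,(350,-180,56),(470,60,64))],"rack top")
    rect(W[near(W,(350,-180,92),(470,60,101))],"glass top?")
    for lo,hi in (((380,-130,85),(460,-60,115)),((380,-50,85),(470,30,130)),((380,-50,104),(470,30,130))):
        P=W[near(W,lo,hi)];print(len(P),P.mean(0).round(1) if len(P) else '',P.min(0).round(),P.max(0).round()) if len(P) else 0
    P=W[near(W,(450,-130,90),(560,0,130))];print("det",len(P),P.min(0).round(1),P.max(0).round(1))
    P=W[near(W,(330,-340,30),(470,-190,134))];
    h=np.histogram(P[:,2],10);print(h)
E
```

```text
side0
lamp top 1484 c [ 445.5 -274.7] sz [127.2  88.7] ang 77.36 zmed 139.6
rack top 722 c [425.2 -57. ] sz [140.8  46.3] ang 73.23 zmed 59.5
glass top? 215 c [424.7 -57.4] sz [122.7  18.7] ang 73.32 zmed 97.4
163 [410.9 -98.3  96.1] [ 399. -118.   85.] [424. -84. 102.]
176 [436.9 -10.1  99.3] [425. -29.  85.] [450.   3. 114.]
54 [437.4 -13.2 110.3] [431. -22. 104.] [445.  -7. 114.]
det 667 [450.2 -93.   90.1] [532.2  -1.3 126.1]
(array([213, 176, 181, 214, 258, 233, 219, 246, 238, 245]), array([ 30.22153201,  40.59925334,  50.97697466,  61.35469598,
        71.7324173 ,  82.11013862,  92.48785994, 102.86558126,
       113.24330258, 123.6210239 , 133.99874522]))
scene0
lamp top 2682 c [ 441.3 -275.1] sz [125.9  94.8] ang 77.25 zmed 140.3
rack top 553 c [425.  -56.8] sz [144.4  44.8] ang 72.69 zmed 60.2
glass top? 189 c [424.7 -58.7] sz [122.5  18.3] ang 73.09 zmed 98.0
162 [ 411.4 -105.9   95.9] [ 399. -120.   85.] [423. -85. 102.]
154 [437.7 -20.1  99.2] [426. -32.  85.] [450.  -2. 115.]
43 [437.6 -16.7 110.4] [431. -25. 105.] [445.  -9. 115.]
det 596 [450.1 -97.3  90. ] [533.6  -2.5 124.8]
(array([299, 287, 304, 307, 340, 393, 372, 397, 410, 449]), array([ 30.01841469,  40.41622016,  50.81402562,  61.21183108,
        71.60963654,  82.00744201,  92.40524747, 102.80305293,
       113.2008584 , 123.59866386, 133.99646932]))
```

```bash
python3 - <<'E'
from m import *
s=load("side0");c=load("scene0")
C=[]
for p in [(290,25),(368,70),(272,178),(192,133)]:
    q=ray(s,p[0]/3+220,p[1]/3+120,140);C.append(q);print(q.round(1))
C=np.array(C);a=(C[2]-C[1]+C[3]-C[0]);print(np.degrees(np.arctan2(a[1],a[0])),np.linalg.norm(a)/2, C.mean(0))
b=(C[0]-C[1]+C[3]-C[2]);print(np.degrees(np.arctan2(b[1],b[0])),np.linalg.norm(b)/2)
C=[]
for p in [(168,185),(252,190),(238,303),(143,290)]:
    q=ray(c,p[0]/2+180,p[1]/2+140,140);C.append(q);print(q.round(1))
C=np.array(C);a=(C[0]-C[3]+C[1]-C[2]);print(np.degrees(np.arctan2(a[1],a[0])),np.linalg.norm(a)/2, C.mean(0))
for n,d in (("side0",s),("scene0",c)):
    W=wmap(d);m=near(W,(400,-380,137.5),(560,-195,146))
    m=cv2.morphologyEx(m.astype(np.uint8),cv2.MORPH_CLOSE,np.ones((7,7)));m=cv2.morphologyEx(m,cv2.MORPH_OPEN,np.ones((7,7)))
    cn=max(cv2.findContours(m,0,2)[0],key=cv2.contourArea)
    P=np.array([ray(d,*q[0],140) for q in cn]);rect(P,n+" top")
    # detector axis: grey cylinder pts
    m=near(W,(445,-125,88),(560,15,130));P=W[m]
    f=d["frame"][m];print(len(P))
    np.save(n+"_det.npy",P)
    for z0 in (118,112):
        Q=P[P[:,2]>z0]
        l=cv2.fitLine(Q[:,:2].astype(np.float32),cv2.DIST_HUBER,0,.01,.01).ravel();print(z0,len(Q),np.degrees(np.arctan2(l[1],l[0])),l[2:],Q[:,2].max())
    # door points vertical plane
    m=near(W,(330,-345,75),(455,-190,131));P=W[m]
    # remove lamp house: keep robot-side
    l=cv2.fitLine(P[:,:2].astype(np.float32),cv2.DIST_HUBER,0,.01,.01).ravel();print("door",len(P),np.degrees(np.arctan2(l[1],l[0])),l[2:])
E
```

```text
[ 467.2 -345.4  140. ]
[ 400.3 -324.4  140. ]
[ 431.5 -204.5  140. ]
[ 496.8 -221.4  140. ]
76.01200105821577 125.65331220129578 [ 448.94487627 -273.91084145  140.        ]
-16.014644516751304 68.76914463132921
[ 428.9 -213.6  140. ]
[ 498.1 -224.5  140. ]
[ 472.4 -347.6  140. ]
[ 404.3 -330.2  140. ]
78.16648045903766 122.45303525522965 [ 450.92273105 -278.95900149  140.        ]
side0 top 91 c [ 451.2 -275.4] sz [124.2  74.1] ang 77.26 zmed 140.0
688
118 225 75.92794 [506.05478 -51.56229] 126.1212971220533
112 385 79.87028 [504.41556  -53.523693] 126.1212971220533
door 1121 43.10649 [ 387.911  -249.0254]
scene0 top 56 c [ 451.3 -278.7] sz [125.6  73.6] ang 77.34 zmed 140.0
618
118 190 78.67768 [506.88867  -55.957447] 124.84692424453186
112 334 74.46604 [505.43228  -64.316864] 124.84692424453186
door 2030 -49.232174 [ 411.0811  -309.54938]
```

```bash
python3 - <<'E'
from m import *
s=load("side0");c=load("scene0")
print("free",ray(s,364,163.3,135),ray(c,211,272.5,135)); print("hinge",ray(s,220+283/3,120+180/3,135),ray(c,263,237,135))
L=np.array([487,-140.5]);xd=np.array([.9755,-.2198]);yd=np.array([.2198,.9755])
for n,d in (("side0",s),("scene0",c)):
    W=wmap(d);m=near(W,(330,-345,80),(455,-190,131));P=W[m][:,:2]-L;q=np.c_[P@xd,P@yd]
    k=q[:,0]<-55;q=q[k]
    l=cv2.fitLine(q.astype(np.float32),cv2.DIST_HUBER,0,.01,.01).ravel();print(n,k.sum(),"angle from -y:",np.arctan2(-l[0]*np.sign(-l[1]),abs(l[1])),l,q.min(0),q.max(0))
E
```

```text
free [ 342.09098753 -291.60890081  135.        ] [ 343.66366807 -295.71135448  135.        ]
hinge [ 424.88143475 -209.51456971  135.        ] [ 426.87302011 -219.10589104  135.        ]
side0 574 angle from -y: 0.5773754 [   0.5458267    0.8378981  -81.16403   -138.84796  ] [-109.16293244 -182.2359994 ] [-55.04949785 -97.31555275]
scene0 997 angle from -y: 0.5799029 [   0.5479427     0.83651584  -82.20552    -146.46634   ] [-108.96307859 -182.78723853] [ -55.16106994 -102.91531067]
```

```bash
python3 - <<'E'
from m import *
from workcell import status
st=status.sense();print(R.from_quat(st["tool_rot"]).as_matrix().round(3))
H={}
for n in ("side0","scene0","wrist0"):
    d=load(n);W=wmap(d);P=W[d["depth"]>0]
    for p in P[::2]:
        k=(int(p[0]//60),int(p[1]//60))
        if -5<=k[0]<14 and -8<=k[1]<18: H.setdefault(k,[]).append((p[2],n))
print("rows y, cols x from -300 step 60: max z/10 (99pct)")
print("      "+" ".join(f"{x*60:4d}" for x in range(-5,14)))
for y in range(17,-9,-1):
    print(f"{y*60:5d} "+" ".join(f"{int(np.percentile([a for a,_ in H[(x,y)]],99)):4d}" if (x,y) in H else "   ." for x in range(-5,14)))
c=load("scene0");W=wmap(c)
for p in [(120,60),(70,10),(185,10),(185,190),(240,60),(300,60),(60,140),(20,300),(150,190)]:print(p,W[p[1],p[0]].round())
s=load("side0");W=wmap(s)
for p in [(370,200),(220,400),(420,300),(550,280),(550,180)]:print(p,W[p[1],p[0]].round())
E
```

```text
[[-0.974  0.228 -0.   ]
 [ 0.228  0.974 -0.001]
 [-0.    -0.001 -1.   ]]
rows y, cols x from -300 step 60: max z/10 (99pct)
      -300 -240 -180 -120  -60    0   60  120  180  240  300  360  420  480  540  600  660  720  780
 1020    .    .    .    .    .    .    .    .    .    .    .    .    .    .    .    .    .    .    .
  960    .    .    .    .  -77   16   35   42    .    .    .    .    .    .    .    .    .    .    .
  900    .    .    .    .    .    0    .   56   75   95   85    .    .    .    .    .    .    .    .
  840    .    .    .    .    6    7    6    5    1    .   15   -2  242  248  250    .    .    .    .
  780    .    .    .    .    6   17   12   12    8   96  102    .    0    .  252  254  257  258  256
  720    .    .    .    .    6   52   48  328    8   16   17    3    4  233  234  233  191  156  259
  660    .    .    .    .    3    4   10  335    8   58   59    2    4  233  234  234  233    3 -741
  600    .    .    .    .    3  327  341  335  275   40   39    1   13  234  234  234  234    0 -739
  540    .    .    .    .    .    .    .    .  238  222  162  106  
[... 1440 characters left out ...]
 . -726
 -360    .    .    .    .   44   44   43   41   53    8    7  141  141  140    .    .    .    .  354
 -420    .    .    .   48   47   46   47   46   53   43   42   40    6    .    .    . -363    .  332
 -480    .    .    .   46   47   45   47   47   48   47   46   45   43    .    .    . -226 -744  301
(120, 60) [186.  41. 343.]
(70, 10) [115.  61. 423.]
(185, 10) [309.  59. 421.]
(185, 190) [272.  17.  71.]
(240, 60) [399. 409. 207.]
(300, 60) [574. 531. 160.]
(60, 140) [ 76. -47. 234.]
(20, 300) [ 258. -588.  415.]
(150, 190) [193.  41.  57.]
(370, 200) [284.  28. 436.]
(220, 400) [359. 338. 434.]
(420, 300) [189. 147. 434.]
(550, 280) [ 95. 159. 572.]
(550, 180) [ -60. -487.   40.]
```

```bash
python3 - <<'E'
from m import *
s=load("side0");W=wmap(s)
P=W[near(W,(-100,-100,425),(600,700,447))];r=cv2.minAreaRect(P[:,:2].astype(np.float32));print(len(P),r,cv2.boxPoints(r))
h=cv2.convexHull(P[:,:2].astype(np.float32))[:,0];print(cv2.approxPolyDP(h,8,True)[:,0])
c=load("scene0");W=wmap(c)
for lo,hi in (((0,0,100),(330,110,400)),((400,400,100),(720,900,260))):
    P=W[near(W,lo,hi)];h=cv2.convexHull(P[:,:2].astype(np.float32))[:,0];print(cv2.approxPolyDP(h,10,True)[:,0])
E
```

```text
52082 ((199.1549835205078, 226.76708984375), (370.0916442871094, 293.1016540527344), 75.55069732666016) [[ 11.066494  84.14232 ]
 [294.897     11.006638]
 [387.24347  369.39185 ]
 [103.412964 442.52753 ]]
[[386.5125   369.58017 ]
 [ 71.26943  244.84508 ]
 [ 30.44245  150.9142  ]
 [ 85.86347   65.57875 ]
 [295.33755   13.126878]]
[[322.80164   109.76111  ]
 [ 62.252792   72.70814  ]
 [ 55.959618    1.3235655]
 [293.9824      8.3559885]]
[[716.0825  810.3725 ]
 [441.35086 882.7595 ]
 [400.24063 411.79245]
 [669.6426  504.4587 ]
 [710.76636 692.7397 ]]
```

```bash
python3 - <<'E'
from m import *
c=load("scene0");cv2.imwrite("pics/scene0_b.png",cv2.resize(cv2.convertScaleAbs(c["frame"][0:230,0:350],alpha=1.5),None,fx=2.2,fy=2.2))
E
```

```text
(no output)
```

View pics/scene0_b.png

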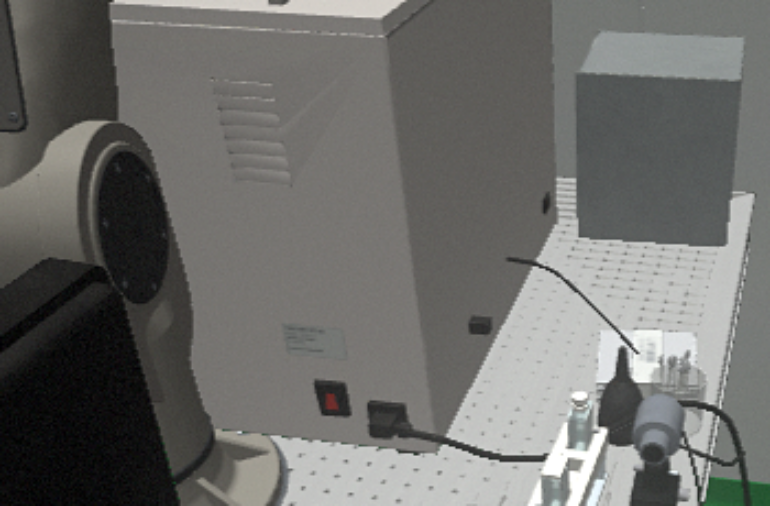

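The scene crop shows a tall box (z≈437, nearest corner about (295,11) mm) between the start pose and the work, so I raise the tool first and then swing over it.

```bash
python3 -m crank '{"travel":[[0,0,-41],[0,0,-41],[0,0,-41],[0,0,-41],[0,0,-41],[0,0,-41],[0,0,-41],[0,0,0]],"turn":[[0,0,0],[0,0,0],[0,0,0],[0,0,0],[0,0,0],[0,0,0],[0,0,0],[0,0,0]],"jaw":[0,0,0,0,0,0,0,0]}'; python3 - <<'E'
from workcell import status, vision
import cv2,numpy as np
print(status.sense()["qpos"])
for n in ["scene"]:
    c=vision.read_camera(n);cv2.imwrite(f"pics/{n}1.png",c["frame"])
E
```

```text
time_s: 0.82
position: [154.1, 657.9, 525.8]
tool_rot: [0.115, 0.993, 0.005, 0.0]
wrist_force: [0.1, -0.1, 1.2]
grip_width: 44.4
[-1.50487382  0.32811999  0.10346204  1.13019355 -0.03374077  1.67505686
 -0.06989375]
```

View pics/scene1.png

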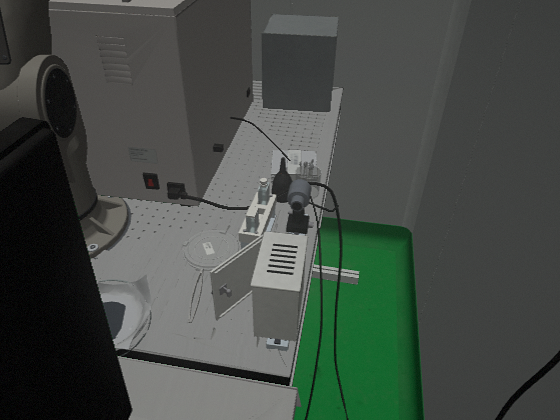

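The scene view is unchanged and the arm is clear of it. Now the swing.

```bash
python3 -m crank '{"travel":[[-40,-8,0],[-40,-8,0],[-40,-8,0],[-40,-8,0],[-40,-8,0],[-40,-8,0],[-40,-8,0],[-40,-8,0],[-40,-8,0],[-40,-8,0],[-40,-8,0],[-40,-8,0]],"turn":[[0,0,3.7],[0,0,3.7],[0,0,3.7],[0,0,3.7],[0,0,3.7],[0,0,3.7],[0,0,3.7],[0,0,3.7],[0,0,3.7],[0,0,3.7],[0,0,3.7],[0,0,3.7]],"jaw":[0,0,0,0,0,0,0,0,0,0,0,0]}'; python3 -c "
from workcell import status
s=status.sense();print(s['qpos'],s['position'],s['qd'])"
```

```text
time_s: 1.87
position: [493.1, 318.7, 516.3]
tool_rot: [0.483, 0.876, -0.001, -0.0]
wrist_force: [0.4, 0.7, -0.5]
grip_width: 0.2
[-1.03416851  0.16429612  0.4259974   1.37363425 -0.06742581  1.61959666
 -0.05385393] [493.08777983 318.68030012 516.29781964] [ 0.44880843 -0.16624059  0.35096154  0.20752548  0.0111371  -0.02976866
  0.03377695]
```

```bash
python3 -m crank '{"travel":[[-40,-8,0],[-40,-8,0],[-40,-8,0],[-40,-8,0],[-40,-8,0],[-40,-8,0],[-40,-8,0],[-40,-8,0],[-40,-8,0],[-40,-8,0],[-40,-8,0],[-40,-8,0]],"turn":[[0,0,4.4],[0,0,4.4],[0,0,4.4],[0,0,4.4],[0,0,4.4],[0,0,4.4],[0,0,4.4],[0,0,4.4],[0,0,4.4],[0,0,4.4],[0,0,4.4],[0,0,4.4]],"jaw":[0,0,0,0,0,0,0,0,0,0,0,0]}'; python3 - <<'E'
from workcell import status, vision
import cv2,numpy as np
s=status.sense();print(s['qpos'],s['position'])
for n in ["scene","side"]:
    c=vision.read_camera(n);cv2.imwrite(f"pics/{n}2.png",c["frame"])
E
```

```text
time_s: 2.87
position: [465.9, -152.9, 516.5]
tool_rot: [0.822, 0.569, -0.001, -0.0]
wrist_force: [-0.2, -0.5, 0.5]
grip_width: 0.4
[-0.64227719 -0.07559283  0.78276913  1.57989487  0.05374361  1.61660482
 -0.21804782] [ 465.88246343 -152.90536424  516.5097881 ]
```

View pics/scene2.png

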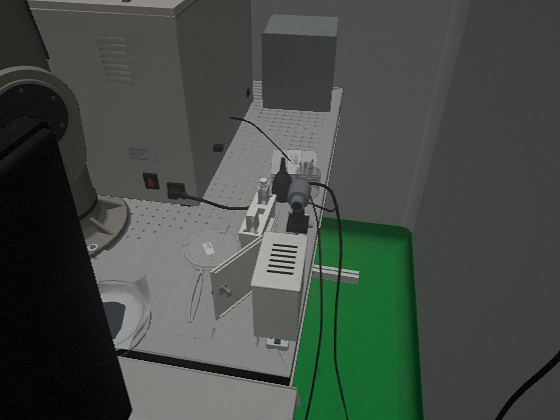

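View pics/side2.png

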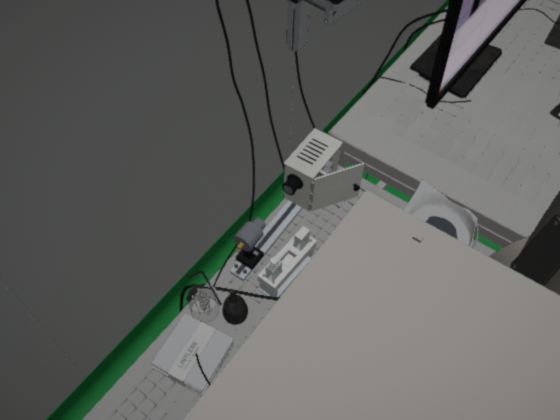

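```bash
python3 - <<'E'
from m import *
from workcell import status, vision
c=vision.read_camera("wrist");cv2.imwrite("pics/wrist3.png",c["frame"]);np.savez("wrist3.npz",**c)
st=status.sense();T=R.from_quat(st["tool_rot"]).as_matrix();p=st["position"]
L=np.array([487,-140.5]);xd=np.array([.9755,-.2198]);yd=np.array([.2198,.9755])
th=.578;h=np.array([-44,-81]);u=np.array([-np.sin(th),-np.cos(th)]);n=np.array([np.cos(th),-np.sin(th)])
for gap in (30,0):
    q=h+90*u-(14.5+gap)*n;w=L+q[0]*xd+q[1]*yd;t=np.array([*w,125]);print(gap,t,"tool delta",T.T@(t-p),np.hypot(*w))
E
```

```text
30 [ 330.72461816 -240.66058259  125.        ] tool delta [-129.1071941   -95.3806622   392.13104529] 409.018690368151
0 [ 351.63309313 -262.17236391  125.        ] tool delta [-141.84818418  -68.22209267  392.11276384] 438.61165121314264
```

View pics/wrist3.png

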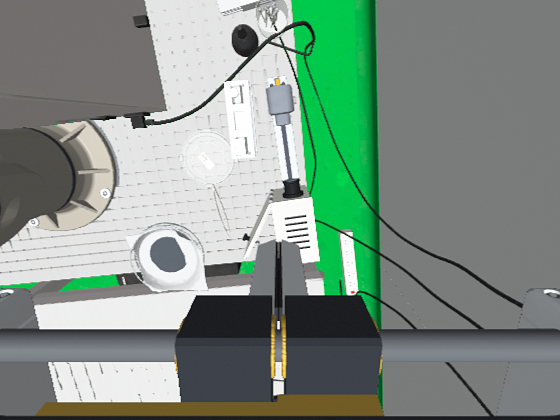

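The wrist view from above shows rack (240,120), detector (280,100), nozzle (291,188), lamp house top (295,225) and the open door edge around (262,225).

```bash
python3 - <<'E'
from m import *
d=load("wrist3");W=wmap(d)
for nm,lo,hi,z in (("lamp",(400,-380,137.5),(560,-195,146),140),("rack",(350,-180,56),(470,60,64),60)):
    m=near(W,lo,hi).astype(np.uint8);m=cv2.morphologyEx(m,cv2.MORPH_CLOSE,np.ones((5,5)));m=cv2.morphologyEx(m,cv2.MORPH_OPEN,np.ones((3,3)))
    cn=max(cv2.findContours(m,0,2)[0],key=cv2.contourArea);P=np.array([ray(d,*q[0],z) for q in cn]);rect(P,nm)
rect(W[near(W,(420,-40,88),(460,15,101))],"cellS glass");rect(W[near(W,(420,-40,105),(460,15,120))],"stopper")
rect(W[near(W,(395,-125,90),(430,-70,103))],"cellL")
P=W[near(W,(460,-110,112),(540,20,130))];rect(P,"det top");l=cv2.fitLine(P[:,:2].astype(np.float32),cv2.DIST_HUBER,0,.01,.01).ravel();print(np.degrees(np.arctan2(l[1],l[0])),l)
P=W[near(W,(450,-215,105),(510,-150,130))];rect(P,"nozzle");print(P[:,2].max())
P=W[near(W,(325,-315,125),(425,-205,139))];rect(P,"door edge")
E
```

```text
lamp 66 c [ 451.7 -276.4] sz [123.5  73.4] ang 77.36 zmed 140.0
rack 40 c [424.8 -57.6] sz [139.7  44.1] ang 73.06 zmed 60.0
cellS glass 131 c [437.8 -14. ] sz [29.9 18.2] ang 72.72 zmed 95.8
stopper 72 c [437.6 -14.5] sz [14.2 13.7] ang 24.34 zmed 110.9
cellL 177 c [ 411.6 -101.1] sz [29.5 18.2] ang 71.52 zmed 97.9
det top 640 c [505.3 -61.5] sz [62.5 37.4] ang 77.82 zmed 118.6
75.9884 [ 2.4211818e-01  9.7024679e-01  5.0627597e+02 -5.6566002e+01]
nozzle 223 c [ 471.7 -203.8] sz [29.8 28. ] ang 70.17 zmed 112.2
118.08824829757884
door edge 288 c [ 400.3 -269. ] sz [114.7  48.8] ang 44.03 zmed 133.2
```

```bash
python3 -m crank '{"travel":[[0,0,35],[0,0,35],[0,0,35],[0,0,35],[-26.3,-3.5,30],[-26.3,-3.5,30],[-26.3,-3.5,30],[-26.3,-3.5,30],[-26.3,-3.5,20],[-26.3,-3.5,0],[0,0,0]],"turn":[[0,0,6.3],[0,0,6.3],[0,0,6.3],[0,0,6.3],[0,0,0],[0,0,0],[0,0,0],[0,0,0],[0,0,0],[0,0,0],[0,0,0]],"jaw":[0,0,0,0,0,0,0,0,0,0,0]}'; python3 - <<'E'
from workcell import status, vision
import cv2,numpy as np
s=status.sense();print(s['qpos'],s['position'])
for n in ["scene","side"]:
    c=vision.read_camera(n);cv2.imwrite(f"pics/{n}4.png",c["frame"])
E
```

```text
time_s: 3.93
position: [335.7, -247.8, 235.9]
tool_rot: [0.926, 0.377, -0.001, -0.001]
wrist_force: [0.8, -0.4, 0.8]
grip_width: 0.6
[-0.47316524 -0.09567517  0.92890593  2.1775252   0.09000959  1.02683395
 -0.39126986] [ 335.67373092 -247.83604962  235.88904226]
```

View pics/scene4.png

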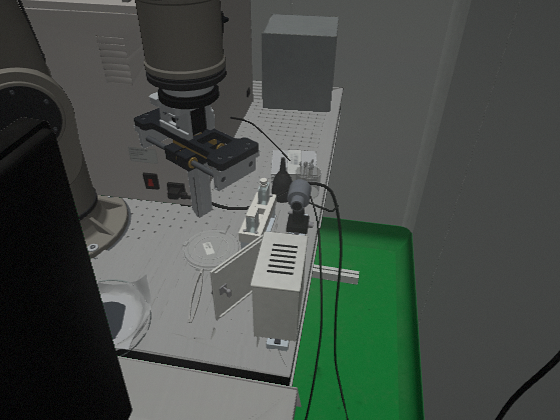

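View pics/side4.png

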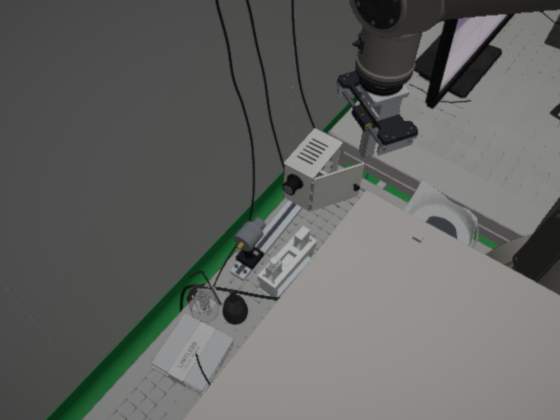

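The gripper (scene 200,190) hangs in front of the door. Descending.

```bash
python3 -m crank '{"travel":[[0,0,28],[0,0,28],[0,0,28],[0,0,25],[0,0,0]],"turn":[[0,0,0],[0,0,0],[0,0,0],[0,0,0],[0,0,0]],"jaw":[0,0,0,0,0]}'; python3 - <<'E'
from workcell import status, vision
import cv2,numpy as np
s=status.sense();print(s['qpos'],s['position'])
for n in ["scene"]:
    c=vision.read_camera(n);cv2.imwrite(f"pics/{n}5.png",cv2.resize(c["frame"][100:360,100:350],None,fx=2.3,fy=2.3))
E
```

```text
time_s: 4.45
position: [338.5, -245.1, 124.9]
tool_rot: [0.925, 0.379, -0.004, -0.001]
wrist_force: [-0.8, -0.1, -0.7]
grip_width: 0.3
[-0.37002462  0.22484473  0.95814308  2.29378175 -0.2665849   0.74077906
 -0.0169105 ] [ 338.49720683 -245.06887046  124.92582769]
```

View pics/scene5.png

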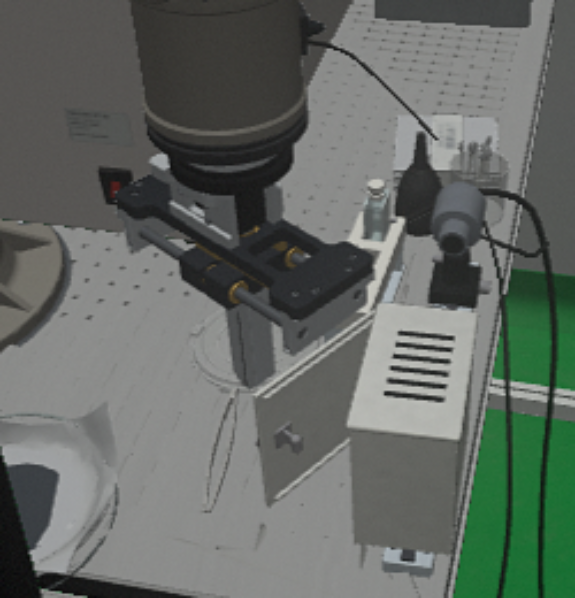

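```bash
python3 -m crank '{"travel":[[-2.5,10,0],[0,10,0],[-0.8,5.2,0],[-0.8,5.2,0],[-0.8,5.2,0],[-0.8,5.2,0],[0,0,0]],"turn":[[0,0,0],[0,0,0],[0,0,-3.3],[0,0,-3.3],[0,0,-3.3],[0,0,-3.3],[0,0,0]],"jaw":[0,0,0,0,0,0,0]}'; cat > door.py <<'E'
from m import *
from workcell import status, vision
import sys
s=status.sense();print(np.round(s['qpos'],3),np.round(s['position'],1),np.round(s["wrist_force"],1))
T=R.from_quat(s["tool_rot"]).as_matrix();print("tool y yaw",np.degrees(np.arctan2(T[1,1],T[0,1])))
c=vision.read_camera("scene");cv2.imwrite(f"pics/scene{sys.argv[1]}.png",cv2.resize(c["frame"][100:360,100:350],None,fx=2.3,fy=2.3))
W=wmap(c);L=np.array([487.2,-140.4]);xd=np.array([.9755,-.2198]);yd=np.array([.2198,.9755])
m=near(W,(330,-345,30),(455,-190,70));P=W[m][:,:2]-L;q=np.c_[P@xd,P@yd]
q=q[(q[:,0]<-40)&(q[:,1]>-197)&(q[:,1]<-85)]
l=cv2.fitLine(q.astype(np.float32),cv2.DIST_HUBER,0,.01,.01).ravel();print(len(q),"door angle",np.arctan2(l[0]*np.sign(l[1]),abs(l[1])),q.min(0),q.max(0))
E
python3 door.py 6
```

```text
time_s: 5.08
position: [367.5, -279.0, 130.5]
tool_rot: [0.875, 0.484, 0.001, 0.001]
wrist_force: [-0.3, -0.7, 0.9]
grip_width: 0.2
[-0.218  0.281  0.853  2.205 -0.306  0.77   0.277] [ 367.5 -279.   130.5] [-0.3 -0.7  0.9]
tool y yaw -32.14114716339563
370 door angle 0.35028264 [ -91.9672517  -195.54176871] [ -56.57904588 -125.48037909]
```

View pics/scene6.png

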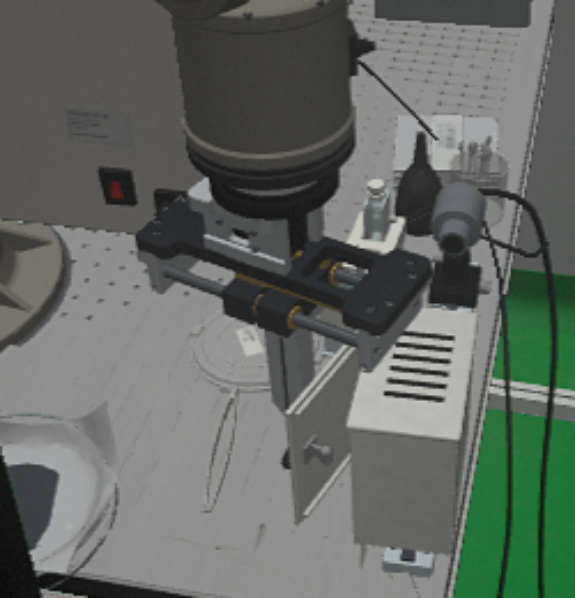

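```bash
python3 -m crank '{"travel":[[-0.8,5.2,1],[-0.8,5.2,1],[-0.8,5.2,1],[-0.8,5.2,1],[0,0,0]],"turn":[[0,0,-3.3],[0,0,-3.3],[0,0,-3.3],[0,0,-3.3],[0,0,0]],"jaw":[0,0,0,0,0]}';python3 door.py 7
```

```text
time_s: 5.55
position: [383.4, -291.0, 125.5]
tool_rot: [0.815, 0.58, 0.0, 0.001]
wrist_force: [-0.2, -0.2, 0.5]
grip_width: 0.5
[-0.133  0.314  0.77   2.164 -0.314  0.772  0.508] [ 383.4 -291.   125.5] [-0.2 -0.2  0.5]
tool y yaw -19.079624698256634
132 door angle 0.13098724 [ -70.56224456 -196.85849093] [ -49.39163386 -157.51390908]
```

```bash
python3 -m crank '{"travel":[[-0.4,3,0],[-0.4,3,0],[-0.4,3,0],[-0.4,3,0],[0,0,0]],"turn":[[0,0,-1.6],[0,0,-1.6],[0,0,-1.6],[0,0,-1.6],[0,0,0]],"jaw":[0,0,0,0,0]}';python3 door.py 8
```

```text
time_s: 6.02
position: [393.6, -295.8, 125.1]
tool_rot: [0.782, 0.623, 0.0, 0.0]
wrist_force: [-0.6, 0.6, -0.2]
grip_width: 0.5
[-0.1    0.328  0.735  2.14  -0.313  0.779  0.609] [ 393.6 -295.8  125.1] [-0.6  0.6 -0.2]
tool y yaw -12.872886199510017
9 door angle 0.9965712 [ -55.34613706 -193.57255117] [ -47.88022937 -187.97659413]
```

View pics/scene8.png

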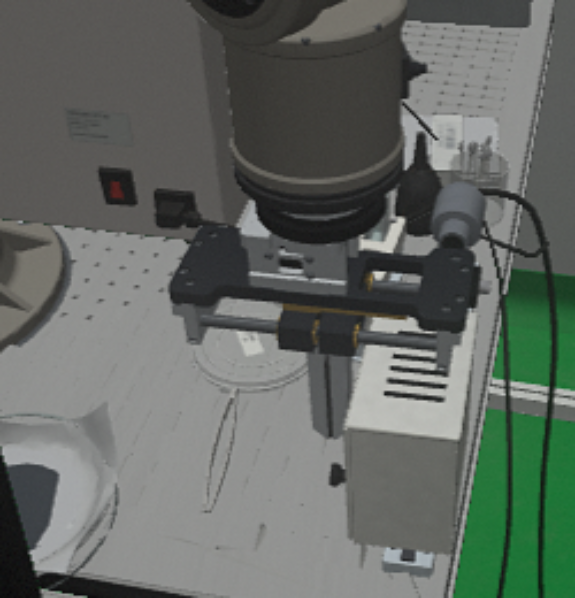

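```bash
python3 -m crank '{"travel":[[0,1.5,0],[0,1.5,0],[0,0,0]],"turn":[[0,0,0],[0,0,0],[0,0,0]],"jaw":[0,0,0]}'
```

```text
time_s: 6.32
position: [394.8, -296.1, 124.4]
tool_rot: [0.782, 0.623, -0.001, -0.001]
wrist_force: [-9.7, 3.4, 9.4]
grip_width: 0.5
```

```bash
python3 -m crank '{"travel":[[0,1,0],[0,1,0],[0,0,0],[0,0,0]],"turn":[[0,0,0],[0,0,0],[0,0,0],[0,0,0]],"jaw":[0,0,0,0]}'
```

```text
time_s: 6.65
position: [395.0, -296.2, 124.1]
tool_rot: [0.782, 0.623, -0.001, -0.003]
wrist_force: [-21.5, 5.9, 17.7]
grip_width: 0.3
```

A firm stop at 22 N with no further travel. Backing off and checking the door.

```bash
python3 -m crank '{"travel":[[0,-10,0],[0,-20,0],[0,-10,-20],[0,0,-35],[0,0,-35],[0,0,-20],[0,0,0]],"turn":[[0,0,0],[0,0,0],[0,0,0],[0,0,0],[0,0,0],[0,0,0],[0,0,0]],"jaw":[0,0,0,0,0,0,0]}'; python3 - <<'E'
from m import *
from workcell import status, vision
for n in ["scene","side","wrist"]:
    c=vision.read_camera(n);np.savez(n+"9.npz",**c)
    cv2.imwrite(f"pics/{n}9.png",c["frame"])
s=load("side9");cv2.imwrite("pics/side9c.png",cv2.resize(s["frame"][110:310,220:400],None,fx=3,fy=3,interpolation=cv2.INTER_CUBIC))
E
```

```text
time_s: 7.23
position: [360.8, -289.1, 238.3]
tool_rot: [0.782, 0.623, 0.002, 0.002]
wrist_force: [0.8, -0.4, -0.4]
grip_width: 0.4
```

View pics/scene9.png

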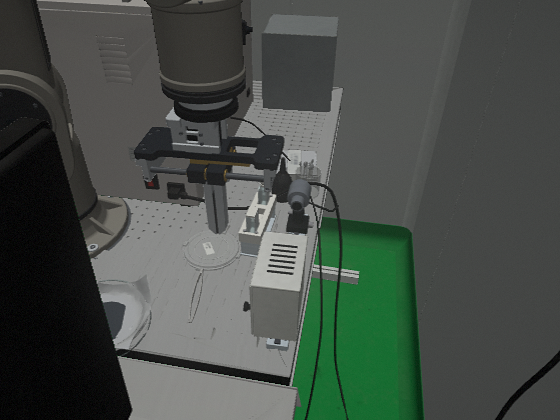

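View pics/side9c.png

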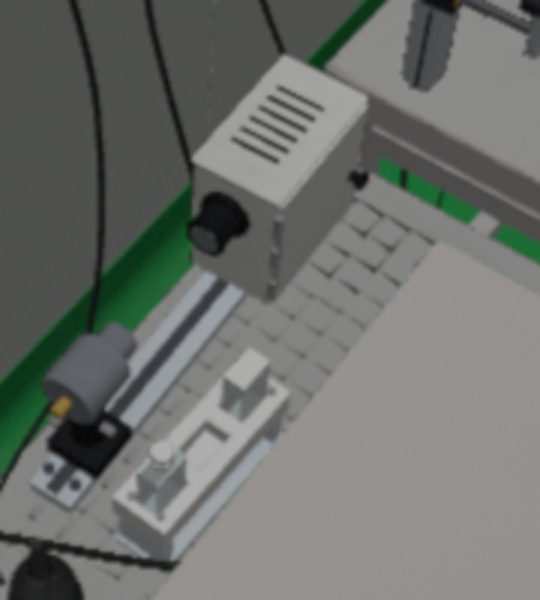

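View pics/wrist9.png

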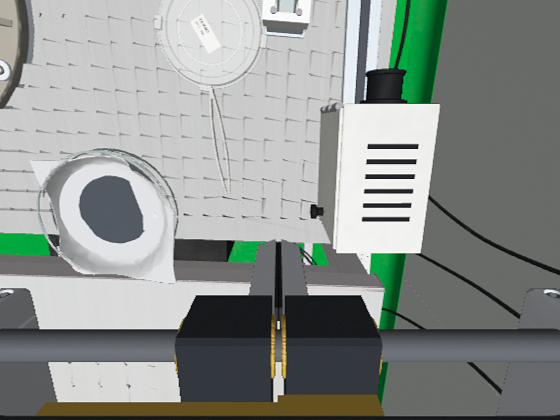

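All three views show the door flush (wrist: face along x≈322–342, knob at (317,211)). A quick numeric check, plus the plan to the rack.

```bash
python3 - <<'E'
from m import *
from workcell import status
L=np.array([487.2,-140.4]);xd=np.array([.9755,-.2198]);yd=np.array([.2198,.9755])
for n in ("wrist9","scene9","side9"):
    W=wmap(load(n));P=W[near(W,(330,-345,85),(470,-190,128))];P=P[:,:2]-L;q=np.c_[P@xd,P@yd];q=q[(q[:,0]>-75)&(q[:,0]<-35)&(q[:,1]>-196)&(q[:,1]<-88)]
    if len(q)<20: print(n,len(q));continue
    l=cv2.fitLine(q.astype(np.float32),cv2.DIST_HUBER,0,.01,.01).ravel();print(n,len(q),"angle",np.arctan2(l[0]*np.sign(l[1]),abs(l[1])),np.median(q[:,0]))
s=status.sense();T=R.from_quat(s["tool_rot"]).as_matrix();p=s["position"]
print(p,T.round(3),s["qpos"])
E
```

```text
wrist9 963 angle -0.00017400185 -44.20040210853153
scene9 0
side9 272 angle -0.00082452694 -43.11249171683406
[ 359.3196301  -287.81501336  234.25350647] [[ 0.221  0.975  0.001]
 [ 0.975 -0.221  0.001]
 [ 0.001  0.    -1.   ]] [-0.25684083  0.05661551  0.8407126   2.0990917  -0.05082362  1.00511273
  0.38698351]
```

```bash
python3 -m crank '{"travel":[[30,2,0],[30,2,0],[30,2,0],[30,2,0],[30,2,0],[30,2,0],[0,0,0]],"turn":[[0,0,1],[0,0,1],[0,0,1],[0,0,1.1],[0,0,0],[0,0,0],[0,0,0]],"jaw":[44,44,44,44,44,44,44]}'; python3 - <<'E'
from m import *
from workcell import status, vision
s=status.sense();print(np.round(s["qpos"],3),s["position"])
for n in ["scene","side"]:
    c=vision.read_camera(n);cv2.imwrite(f"pics/{n}10.png",c["frame"])
E
```

```text
time_s: 7.97
position: [418.8, -113.0, 233.3]
tool_rot: [0.802, 0.598, -0.001, -0.001]
wrist_force: [0.3, 1.6, 0.9]
grip_width: 42.5
[-0.497 -0.006  0.622  2.141  0.004  1.007 -0.168] [ 418.8271108  -113.02724985  233.26474369]
```

View pics/scene10.png

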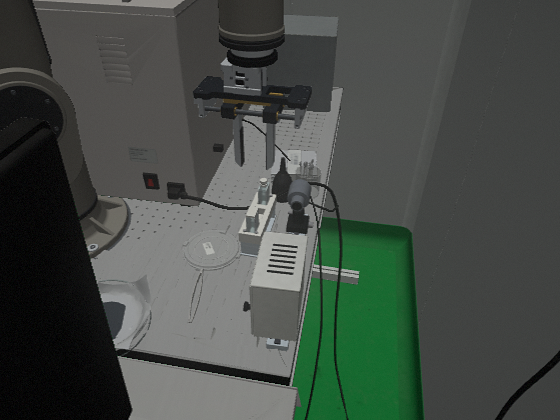

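View pics/side10.png

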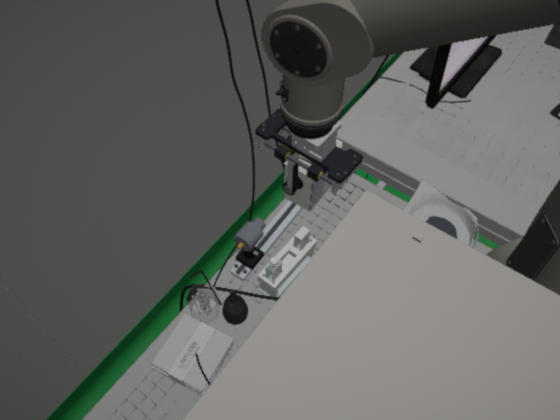

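```bash
python3 -m crank '{"travel":[[25,-2.6,0],[25,-2.6,0],[25,-2.6,0],[25,-2.6,0],[0,0,0]],"turn":[[0,0,0],[0,0,0],[0,0,0],[0,0,0],[0,0,0]],"jaw":[44,44,44,44,44]}'; python3 - <<'E'
from m import *
from workcell import status, vision
s=status.sense();print(np.round(s["qpos"],3),s["position"])
for n in ["scene","side","wrist"]:
    c=vision.read_camera(n);cv2.imwrite(f"pics/{n}11.png",c["frame"]);np.savez(n+"11.npz",**c)
W=wmap(load("side11"))
P=W[(W[...,2]>450)&(W[...,2]<900)]
print(len(P))
for x in range(0,480,40):
    k=(P[:,0]>=x)&(P[:,0]<x+40)
    if k.sum(): print(x,k.sum(),"y",P[k,1].min().round(),P[k,1].max().round(),"z",P[k,2].min().round(),P[k,2].max().round())
E
```

```text
time_s: 8.48
position: [437.2, -16.3, 233.7]
tool_rot: [0.803, 0.597, -0.001, -0.0]
wrist_force: [-0.1, -0.4, -0.1]
grip_width: 44.3
[-0.609  0.007  0.51   2.13  -0.004  1.006 -0.39 ] [437.16908649 -16.3061929  233.74581287]
33033
40 1243 y -33.0 49.0 z 450.0 520.0
80 343 y -32.0 17.0 z 450.0 521.0
120 29 y -7.0 12.0 z 695.0 717.0
160 2106 y -14.0 22.0 z 674.0 755.0
200 2915 y -10.0 18.0 z 647.0 745.0
240 3273 y -4.0 22.0 z 623.0 732.0
280 3509 y -8.0 25.0 z 596.0 719.0
320 3914 y -23.0 30.0 z 560.0 704.0
360 4745 y -61.0 38.0 z 450.0 684.0
400 5143 y -64.0 43.0 z 450.0 659.0
440 3763 y -69.0 44.0 z 450.0 637.0
```

View pics/scene11.png

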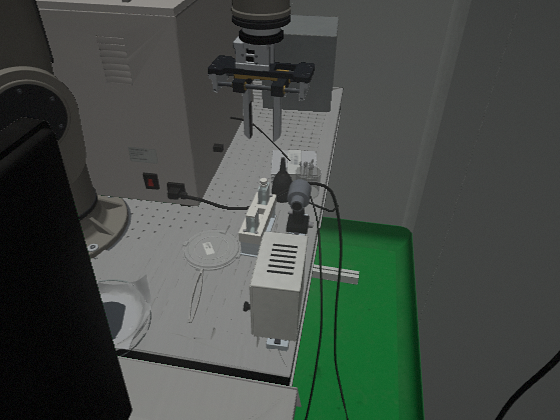

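View pics/side11.png

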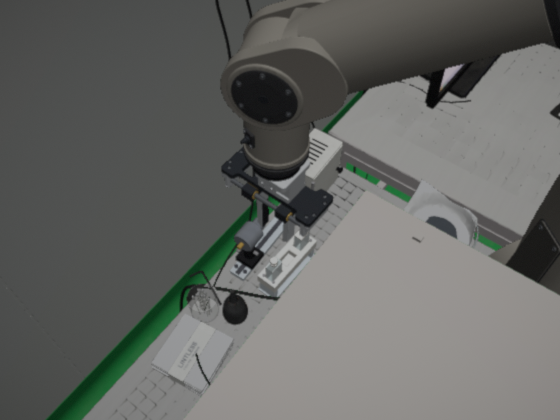

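View pics/wrist11.png

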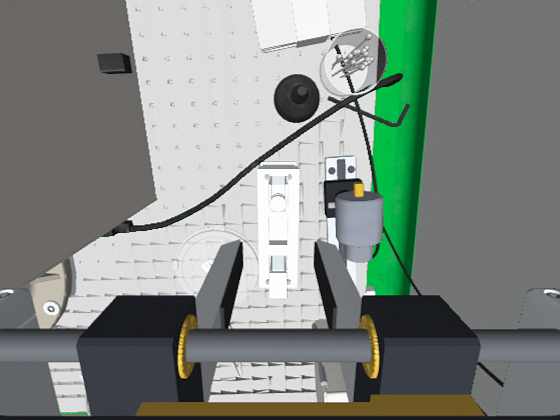

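```bash
cat > cell.py <<'E'
from m import *
from workcell import status
import sys
d=load(sys.argv[1]);W=wmap(d)
rect(W[near(W,(420,-40,88),(455,15,101))],"cellS glass");rect(W[near(W,(420,-40,106),(455,15,120))],"stopper")
s=status.sense();T=R.from_quat(s["tool_rot"]).as_matrix();p=s["position"];print(p,"y yaw",np.degrees(np.arctan2(T[1,1],T[0,1])))
t=np.array([437.8,-14,90]);print("delta tool",T.T@(t-p))
E
python3 cell.py wrist11; python3 cell.py scene11
```

```text
cellS glass 377 c [437.3 -13.6] sz [29.9 17.5] ang 73.1 zmed 95.9
stopper 223 c [437.7 -13.8] sz [14.6 15.3] ang 28.78 zmed 110.8
[436.48222922 -20.25775384 233.91701493] y yaw -16.950517467501335
delta tool [  6.51198809  -0.42434625 143.91114317]
cellS glass 85 c [438.1 -14.5] sz [36.8 17.8] ang 71.64 zmed 96.1
stopper 39 c [437.8 -15.8] sz [14.6 13.8] ang 71.38 zmed 111.6
[436.48222922 -20.25775384 233.91701493] y yaw -16.950517467501335
delta tool [  6.51198809  -0.42434625 143.91114317]
```

```bash
python3 -m crank '{"travel":[[6,0,0],[0,0,20],[0,0,20],[0,0,20],[0,0,15],[0,0,0],[0,0,0],[0,0,0]],"turn":[[0,0,0],[0,0,0],[0,0,0],[0,0,0],[0,0,0],[0,0,0],[0,0,0],[0,0,0]],"jaw":[44,44,44,44,44,44,44,44]}'; python3 - <<'E'
from m import *
from workcell import status, vision
s=status.sense();print(np.round(s["qpos"],3),s["position"],s["qd"].round(3) if hasattr(s["qd"],"round") else s["qd"])
for n in ["scene","side","wrist"]:
    c=vision.read_camera(n);cv2.imwrite(f"pics/{n}12.png",c["frame"]);np.savez(n+"12.npz",**c)
W=wmap(load("side12"))
P=W[(W[...,2]>445)&(W[...,2]<900)]
for x in range(200,480,40):
    k=(P[:,0]>=x)&(P[:,0]<x+40)
    if k.sum(): print(x,k.sum(),"y",P[k,1].min().round(),P[k,1].max().round(),"z",P[k,2].min().round(),P[k,2].max().round())
E
python3 cell.py wrist12
```

```text
time_s: 9.3
position: [439.1, -13.7, 160.2]
tool_rot: [0.803, 0.595, 0.0, 0.0]
wrist_force: [-0.2, -1.0, -0.1]
grip_width: 44.1
[-0.588  0.128  0.516  2.209 -0.086  0.822 -0.313] [439.08039638 -13.66319478 160.22802046] [-0.005 -0.011 -0.002 -0.005 -0.003 -0.006  0.001]
200 4240 y 11.0 46.0 z 626.0 760.0
240 4576 y -5.0 38.0 z 590.0 745.0
280 4605 y -39.0 39.0 z 552.0 716.0
320 4070 y -38.0 40.0 z 507.0 681.0
360 3862 y -67.0 45.0 z 462.0 645.0
400 3623 y -67.0 47.0 z 445.0 607.0
440 2594 y -64.0 47.0 z 446.0 571.0
cellS glass 551 c [437.3 -13.5] sz [29.9 17.4] ang 72.79 zmed 96.0
stopper 386 c [437.2 -13.6] sz [15.  14.6] ang 58.57 zmed 110.8
[439.23097678 -13.26487349 160.36875115] y yaw -16.88359224091293
delta tool [-1.18513024 -1.24242114 70.36619287]
```

View pics/scene12.png

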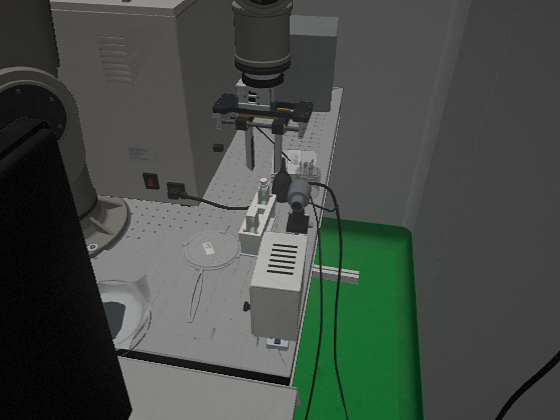

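View pics/wrist12.png

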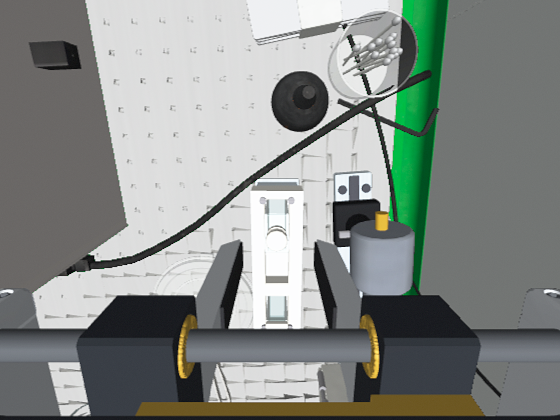

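View pics/side12.png

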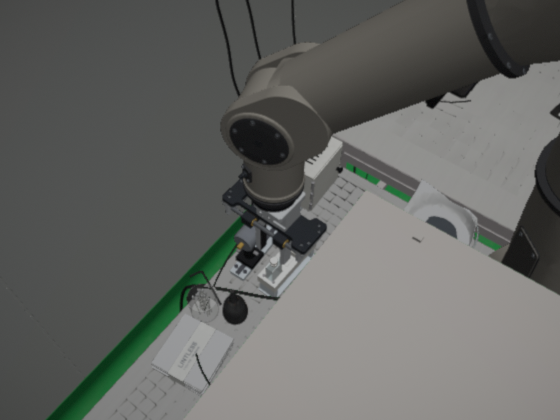

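Wrist view: stopper (277,235) lies midway between the fingers. Descending.

```bash
python3 -m crank '{"travel":[[-1,-1,15],[0,0,15],[0,0,15],[0,0,12],[0,0,6],[0,0,5],[0,0,0],[0,0,0]],"turn":[[0,0,0],[0,0,0],[0,0,0],[0,0,0],[0,0,0],[0,0,0],[0,0,0],[0,0,0]],"jaw":[44,44,44,44,44,44,44,44]}'; python3 - <<'E'
from m import *
from workcell import status, vision
s=status.sense();print(np.round(s["qpos"],3),s["position"],np.round(s["wrist_force"],1))
for n in ["scene","side","wrist"]:
    c=vision.read_camera(n);cv2.imwrite(f"pics/{n}13.png",c["frame"]);np.savez(n+"13.npz",**c)
c=load("scene13");cv2.imwrite("pics/scene13c.png",cv2.resize(c["frame"][60:260,180:360],None,fx=3,fy=3,interpolation=cv2.INTER_CUBIC))
E
python3 cell.py wrist13
```

```text
time_s: 10.12
position: [437.7, -13.9, 91.9]
tool_rot: [0.803, 0.596, 0.0, 0.0]
wrist_force: [0.6, 0.2, 0.1]
grip_width: 44.2
[-0.536  0.259  0.482  2.267 -0.197  0.653 -0.206] [437.7112183  -13.94431441  91.90939473] [0.6 0.2 0.1]
cellS glass 1064 c [437.4 -13.6] sz [30.4 18.1] ang 72.71 zmed 95.9
stopper 793 c [437.1 -13.4] sz [15.4 15.2] ang 16.4 zmed 110.8
[437.83574235 -13.8215042   92.06379925] y yaw -16.86871293875701
delta tool [-0.18242145  0.01594136  2.06370393]
```

View pics/scene13c.png

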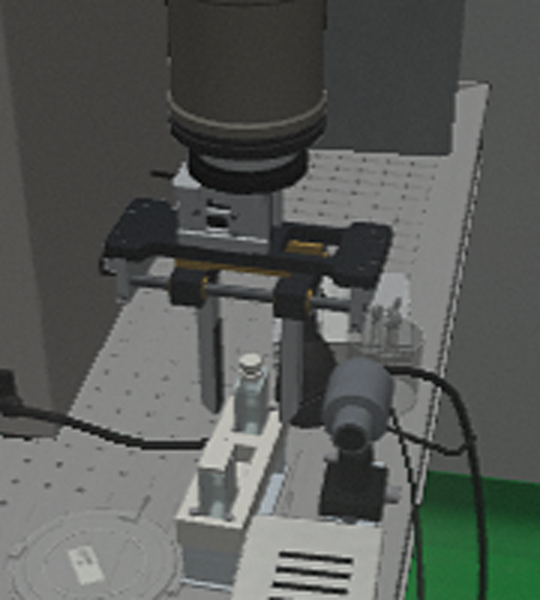

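View pics/wrist13.png

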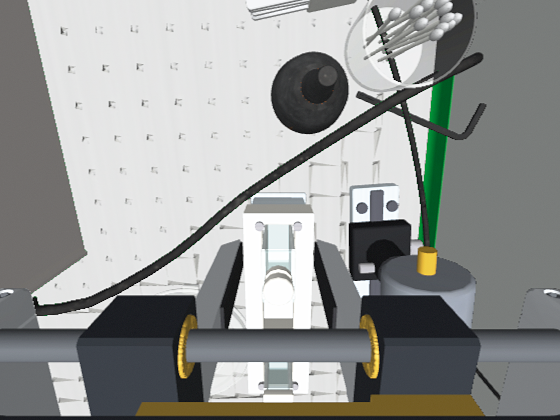

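View pics/side13.png

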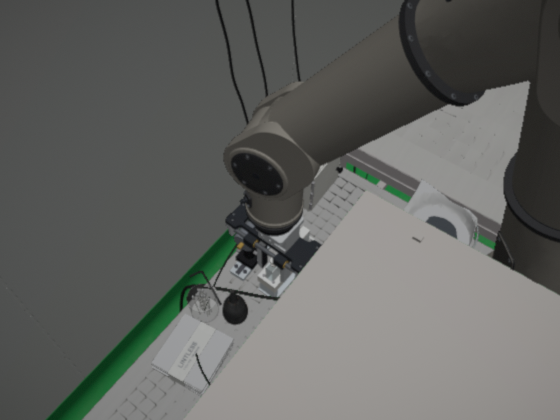

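The fingers straddle the cell (wrist (278,280)) with tips above the rack. Closing.

```bash
python3 -m crank '{"travel":[[0,0,0],[0,0,0],[0,0,0],[0,0,0],[0,0,0],[0,0,0]],"turn":[[0,0,0],[0,0,0],[0,0,0],[0,0,0],[0,0,0],[0,0,0]],"jaw":[30,24,20,16,12,8]}'; python3 -m crank '{"travel":[[0,0,0],[0,0,0],[0,0,0]],"turn":[[0,0,0],[0,0,0],[0,0,0]],"jaw":[8,8,8]}'; python3 - <<'E'
from m import *
from workcell import status, vision
s=status.sense();print(s["position"],np.round(s["wrist_force"],1),np.round(s["ft_torque"],2))
c=vision.read_camera("wrist");cv2.imwrite("pics/wrist14.png",c["frame"]);np.savez("wrist14.npz",**c)
E
python3 cell.py wrist14
```

```text
time_s: 10.77
position: [437.5, -13.9, 91.5]
tool_rot: [0.803, 0.596, -0.0, 0.0]
wrist_force: [0.8, 0.7, 2.0]
grip_width: 18.0
time_s: 11.02
position: [437.5, -13.9, 91.5]
tool_rot: [0.803, 0.596, 0.0, 0.0]
wrist_force: [-0.5, 0.0, 3.4]
grip_width: 18.0
[437.5053736  -13.88524727  91.53986508] [-0.5  0.   3.4] [-0.02  0.22 -0.03]
cellS glass 1475 c [434.8 -12.4] sz [30.3 36.5] ang 71.65 zmed 95.9
stopper 1502 c [435.2 -11.8] sz [18.2 36.7] ang 73.02 zmed 111.1
[437.46789065 -13.8900771   91.51849166] y yaw -16.86635438856959
delta tool [-0.00883782  0.34973404  1.5184876 ]
```

View pics/wrist14.png

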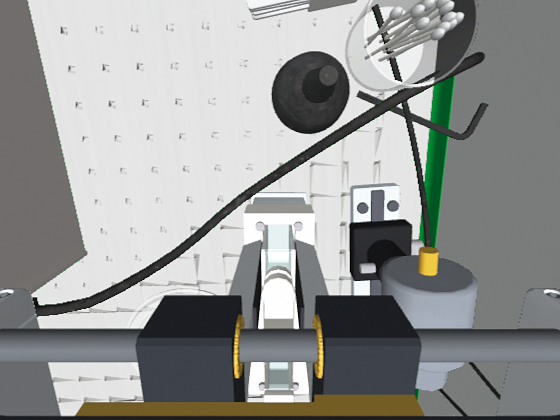

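Gripped at 18.0 mm. Lifting.

```bash
python3 -m crank '{"travel":[[0,0,-4],[0,0,-8],[0,0,-12],[0,0,-15],[0,0,-15],[0,0,-15],[0,0,-15],[0,0,-10],[0,0,-5],[0,0,0]],"turn":[[0,0,0],[0,0,0],[0,0,0],[0,0,0],[0,0,0],[0,0,0],[0,0,0],[0,0,0],[0,0,0],[0,0,0]],"jaw":[8,8,8,8,8,8,8,8,8,8]}'; python3 - <<'E'
from m import *
from workcell import status, vision
s=status.sense();T=R.from_quat(s["tool_rot"]).as_matrix();p=s["position"];print(p,np.degrees(np.arctan2(T[1,1],T[0,1])),np.round(s["wrist_force"],1))
print(T.T@(np.array([487.2,-140.4,p[2]])-p))
c=vision.read_camera("scene");cv2.imwrite("pics/scene15.png",cv2.resize(c["frame"][60:260,180:360],None,fx=3,fy=3,interpolation=cv2.INTER_CUBIC))
E
```

```text
time_s: 11.9
position: [437.9, -13.8, 191.5]
tool_rot: [0.803, 0.596, 0.001, 0.0]
wrist_force: [0.1, 0.0, -0.3]
grip_width: 17.7
[437.9007993  -13.79270351 191.46454429] -16.864061171114635 [ 0.1  0.  -0.3]
[-1.06860908e+02  8.39080742e+01 -1.19150603e-02]
```

View pics/scene15.png

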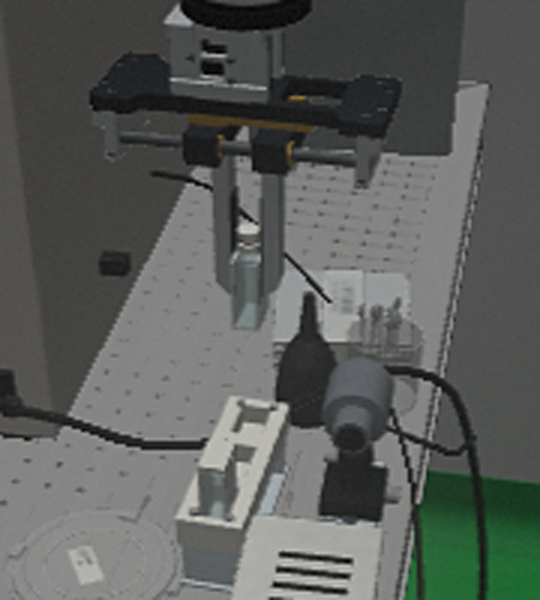

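The cell is held upright, clear of everything. Moving above the gap.

```bash
python3 -m crank '{"travel":[[-5,4,0],[-10,8,0],[-12,9,0],[-12,9,0],[-12,10,0],[-12,10,0],[-12,10,0],[-12,9,0],[-10,8,0],[-6,5,0],[-3.5,2,0],[0,0,0]],"turn":[[0,0,0],[0,0,0],[0,0,0],[0,0,0],[0,0,0],[0,0,0],[0,0,0],[0,0,-1],[0,0,-1],[0,0,-1],[0,0,-1.2],[0,0,0]],"jaw":[8,8,8,8,8,8,8,8,8,8,8,8]}'; python3 -m crank '{"travel":[[0,0,0],[0,0,0]],"turn":[[0,0,0],[0,0,0]],"jaw":[8,8]}'; cat > chk.py <<'E'
from m import *
from workcell import status, vision
import sys
k=sys.argv[1]
s=status.sense();T=R.from_quat(s["tool_rot"]).as_matrix();p=s["position"];print(p,"yaw",np.degrees(np.arctan2(T[1,1],T[0,1])),"tilt",T[:,2].round(4),np.round(s["wrist_force"],1),s["grip_width"])
print("to go tool",T.T@(np.array([487.2,-140.4,122.5])-p))
for n in ["scene","side","wrist"]:
    c=vision.read_camera(n);np.savez(n+k+".npz",**c);cv2.imwrite(f"pics/{n}{k}.png",c["frame"])
c=load("scene"+k);cv2.imwrite(f"pics/scene{k}c.png",cv2.resize(c["frame"][90:290,190:370],None,fx=3,fy=3,interpolation=cv2.INTER_CUBIC))
c=load("side"+k);cv2.imwrite(f"pics/side{k}c.png",cv2.resize(c["frame"][110:310,200:380],None,fx=3,fy=3,interpolation=cv2.INTER_CUBIC))
E
python3 chk.py 16
```

```text
time_s: 12.95
position: [487.3, -141.5, 189.5]
tool_rot: [0.781, 0.625, -0.001, -0.0]
wrist_force: [-1.1, 0.9, 0.1]
grip_width: 18.0
time_s: 13.12
position: [487.2, -139.9, 190.0]
tool_rot: [0.781, 0.624, -0.0, -0.0]
wrist_force: [-0.0, 0.3, -0.4]
grip_width: 17.8
[ 487.24020404 -139.92627363  189.97303704] yaw -12.71246421625543 tilt [-1.e-03 -2.e-04 -1.e+00] [-0.   0.3 -0.4] 17.808045659989148
to go tool [-0.44491497  0.12924327 67.47312137]
```

View pics/scene16c.png

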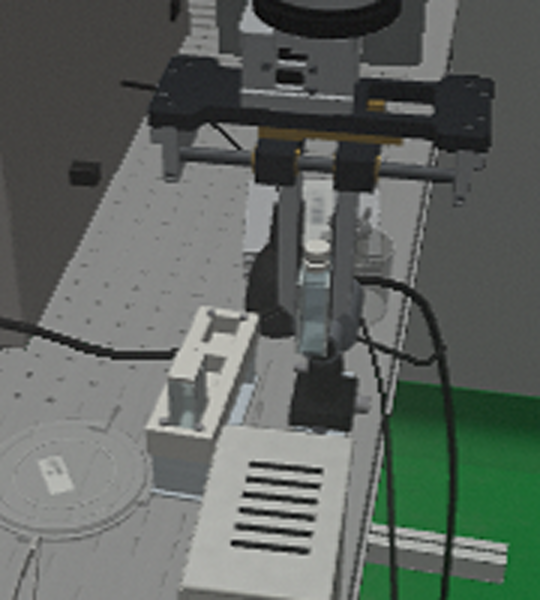

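View pics/wrist16.png

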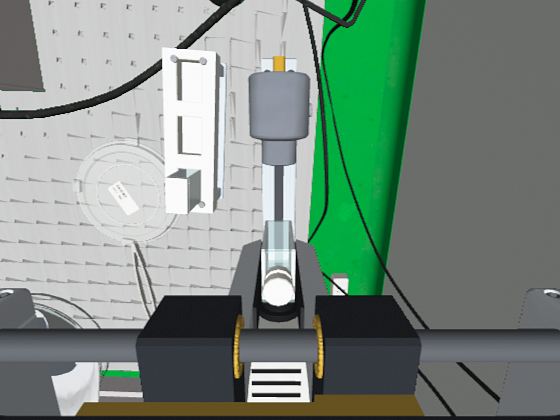

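The wrist view shows the snout axis (279,165) and the cell (278,270) in one column, aligned. Lowering.

```bash
python3 -m crank '{"travel":[[-0.4,0,5],[0,0,9],[0,0,10],[0,0,10],[0,0,10],[0,0,9],[0,0,7],[0,0,5],[0,0,2.5],[0,0,0],[0,0,0],[0,0,0]],"turn":[[0,0,0],[0,0,0],[0,0,0],[0,0,0],[0,0,0],[0,0,0],[0,0,0],[0,0,0],[0,0,0],[0,0,0],[0,0,0],[0,0,0]],"jaw":[8,8,8,8,8,8,8,8,8,8,8,8]}'; python3 chk.py 17; python3 - <<'E'
from m import *
L=np.array([487.2,-140.4]);xd=np.array([.9755,-.2198]);yd=np.array([.2198,.9755])
def loc(P): q=P[:,:2]-L;return np.c_[q@xd,q@yd,P[:,2]]
for n in ("scene17","side17","wrist17"):
    d=load(n);W=wmap(d);Q=loc(W.reshape(-1,3));
    def sel(lo,hi): return Q[((Q>np.array(lo))&(Q<np.array(hi))).all(1)]
    for nm,lo,hi in (("snout",(-14,35,95),(14,75,118)),("nozzle",(-22,-79,85),(22,-35,125)),("stop",(-12,-15,131),(12,15,150)),("glass",(-9,-22,105),(9,22,129))):
        P=sel(lo,hi)
        if len(P)>5: print(n,nm,len(P),"min",np.percentile(P,2,axis=0).round(1),"max",np.percentile(P,98,axis=0).round(1),"mean",P.mean(0).round(1))
E
```

```text
time_s: 14.27
position: [487.8, -140.4, 123.4]
tool_rot: [0.781, 0.625, 0.0, 0.0]
wrist_force: [0.6, 0.5, -1.4]
grip_width: 18.0
[ 487.77347869 -140.4308436   123.36975033] yaw -12.673418432408686 tilt [ 7.e-04 -0.e+00 -1.e+00] [ 0.6  0.5 -1.4] 18.00081965311599
to go tool [-0.09581083 -0.5668373   0.86937364]
scene17 snout 81 min [-13.4  48.2 103.7] max [  4.6  70.2 117.3] mean [ -4.7  61.6 112.5]
scene17 stop 120 min [-11.9  -9.6 131.6] max [ 11.5   7.2 149.2] mean [ -0.5  -3.9 140. ]
scene17 glass 108 min [ -7.3 -16.5 105.2] max [  7.7   0.2 128.7] mean [ 1.000e-01 -1.310e+01  1.179e+02]
side17 snout 99 min [-13.   48.7  99.2] max [ 12.2  74.4 117.5] mean [ -3.1  57.8 110. ]
side17 nozzle 26 min [-10.6 -53.9 100.4] max [  3.7 -49.8 115.5] mean [ -3.9 -51.7 107.8]
side17 stop 67 min [-10.7  -1.4 131.7] max [ 11.6   9.  149.8] mean [  2.5   5.3 140.7]
side17 glass 78 min [ -8.6   5.6 105.3] max [  8.6  16.5 128.8] mean [ -0.4  13.  119.8]
wrist17 snout 1835 min [-13.2  49.  102.2] max [ 13.   73.5 117.6] mean [ -0.2  59.3 110.7]
wrist17 nozzle 1544 min [-15.9 -78.5  86.4] max [ 15.9 -50.6 118.7] mean [-1.000e-01 -6.640e+01  1.066e+02]
wrist17 stop 1365 min [-11.3  -6.  131.8] max [ 11.3  10.1 149. ] mean [-1.000e-01  3.500e+00  1.408e+02]
wrist17 glass 1240 min [ -8.9 -12.3 106.2] max [  8.6  15.5 128.7] mean [-1.000e-01  1.040e+01  1.234e+02]
```

View pics/side17c.png

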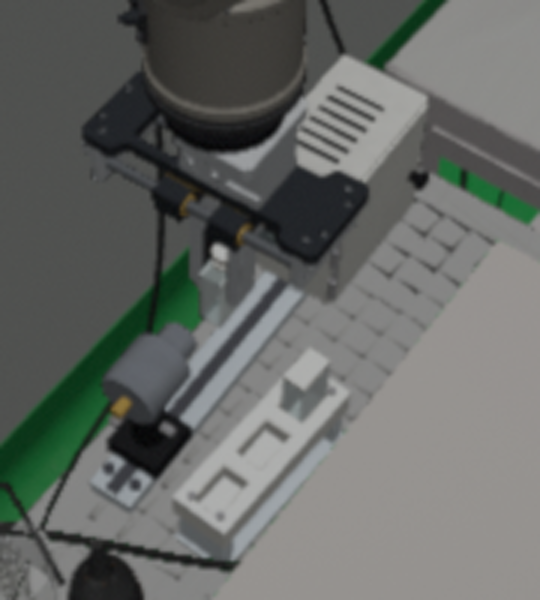

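View pics/scene17c.png

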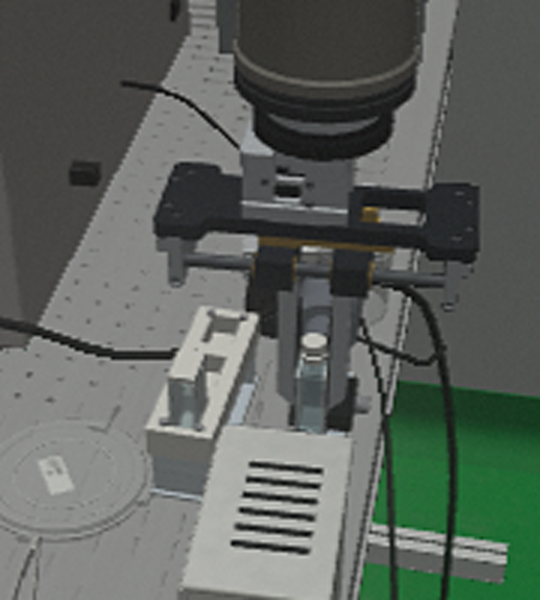

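View pics/wrist17.png

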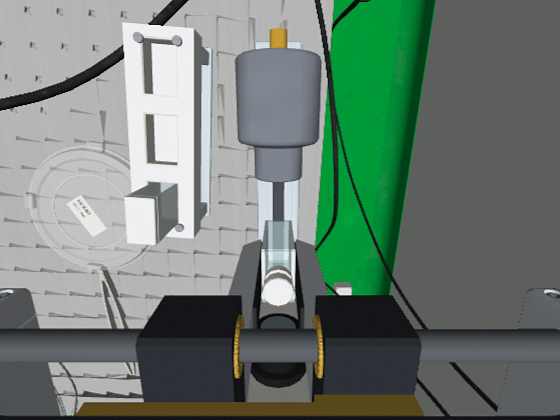

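```bash
python3 -m crank '{"travel":[[0,-0.3,0.7],[0,0,0],[0,0,0],[0,0,0]],"turn":[[0,0,0],[0,0,0],[0,0,0],[0,0,0]],"jaw":[8,8,8,8]}'; python3 chk.py 18; python3 - <<'E'
from m import *
L=np.array([487.2,-140.4]);xd=np.array([.9755,-.2198]);yd=np.array([.2198,.9755])
for n in ("wrist18","side18","scene18"):
    W=wmap(load(n)).reshape(-1,3);q=W[:,:2]-L;Q=np.c_[q@xd,q@yd,W[:,2]]
    P=Q[(abs(Q[:,0])<8.5)&(abs(Q[:,1])<10)&(Q[:,2]>132)&(Q[:,2]<150)]
    print(n,len(P),"stopper top z",np.percentile(P[:,2],[50,80,95]).round(1),"xy",((P[:,:2].min(0)+P[:,:2].max(0))/2).round(1))
    G=Q[(abs(Q[:,0])<9)&(abs(Q[:,1])<19)&(Q[:,2]>98)&(Q[:,2]<128)]
    l=[np.percentile(G[:,1],a).round(1) for a in (2,98)];print("glass y",l)
E
python3 -c "
from workcell import status
for _ in range(3): s=status.sense();print(s['position'],s['qd'])"
```

```text
time_s: 14.75
position: [487.2, -140.3, 122.3]
tool_rot: [0.781, 0.625, -0.0, 0.0]
wrist_force: [0.2, -0.3, -0.5]
grip_width: 17.7
[ 487.18204603 -140.29084066  122.31696285] yaw -12.669682661804845 tilt [-0. -0. -1.] [ 0.2 -0.3 -0.5] 17.71097450388825
to go tool [-0.10256883  0.0414575  -0.18303446]
wrist18 955 stopper top z [141.4 142.1 142.9] xy [0.1 0.5]
glass y [np.float64(-12.1), np.float64(15.5)]
side18 36 stopper top z [141.2 142.9 143.6] xy [0.3 3.7]
glass y [np.float64(5.8), np.float64(16.5)]
scene18 72 stopper top z [141.4 143.2 143.9] xy [-0.3  0.2]
glass y [np.float64(-16.1), np.float64(-1.3)]
[ 487.22575667 -140.2915302   122.29252691] [-0.00052757  0.00124591  0.00026926  0.00207376 -0.00102406  0.00041843
  0.00034742]
[ 487.22575667 -140.2915302   122.29252691] [-0.00052757  0.00124591  0.00026926  0.00207376 -0.00102406  0.00041843
  0.00034742]
[ 487.22575667 -140.2915302   122.29252691] [-0.00052757  0.00124591  0.00026926  0.00207376 -0.00102406  0.00041843
  0.00034742]
```

Everything agrees within about 1 mm: stopper top at ~143 mm, glass y about ±15.5, at rest. Handing in.

```bash
python3 -c "
from workcell import order
print(order.finish_job())"
```

```text
the job is handed in; nothing more can be done
None
```

I shut the lamp house door, took the stoppered cell out of the rack by its frosted faces, and handed in at about 15 s with the cell still held in the light path. The hand-in gave no verdict.

- **Door:** I pushed until it met a hard stop, with about 22 N on the horizontal and no further travel, then backed off. Afterwards two cameras measured its angle as 0.000 and -0.001 rad. The third (scene) camera had too few points to measure. I did not see or hear the catch snap; the shut angle and its staying there after I let go are the evidence for it.
- **Cell grasp:** The jaws closed on the two 18 mm frosted faces (grip width read 17.7 to 18.0 mm). I then lifted it clear and lowered it into the gap.
- **Final position:** The tool read within about 0.2 mm of my camera-derived light-path point, level and at rest. Its yaw was -12.67° against the -12.7° I measured for the photometer.
- **Camera checks:**
  - The stopper top measured about 143 mm, as expected for a cell centred at 100 mm.
  - The windows sat at about ±15.5 to 16 mm along the light path, so roughly 34 mm clear of nozzle and detector.
  - The side camera put the stopper 3.7 mm off along the path. It sees only one flank of it (36 points), so I gave that reading no weight.
  - The camera calibration is good to only about 2 mm, so the true position carries that uncertainty.
- **The rest:** The flat-lidded cell is in its pocket, and I saw nothing else move in the last pictures.

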